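# Hold a grinding ball on its tray before the macro camera

### The job

Two grinding balls from the mill lie loose in the pockets of two sample trays, and the larger one is to be photographed for wear: pick up the tray with the larger ball and carry it level, so that the ball never leaves its pocket, without touching either ball or bumping the camera. Finish holding the tray still and level in the gripper with the ball straight in front of the camera's lens, at lens height and about 10 cm from the lens front, with the tray's grip not between ball and lens; the program ends while holding it there. Leave the other tray with its ball and the other things on the bench where they are.

Things in the scene. Friction and masses are not known exactly. Their poses are not given: they have to be found in the camera images.
- tray_a: one of two like trays: white plastic plate 120 x 60 x 8 mm, 0.09 to 0.14 kg. Origin: centre of underside; z up, x from grip end to pocket end. Pocket: round flat recess 35 mm across, 3 mm deep, centred at x +30 mm. Grip: black upright plate, 45 mm (x) by 10 mm (y), centred at x -34 mm, y 0, reaching 8 to 50 mm above the underside. Either ball may lie in it.
- tray_b: the other of two like trays: white plastic plate 120 x 60 x 8 mm, 0.09 to 0.14 kg. Origin: centre of underside; z up, x from grip end to pocket end. Pocket: round flat recess 35 mm across, 3 mm deep, centred at x +30 mm. Grip: black upright plate, 45 mm (x) by 10 mm (y), centred at x -34 mm, y 0, reaching 8 to 50 mm above the underside. Either ball may lie in it.
- tray_a_pocket (a point): centre of the pocket floor of tray_a (30 mm along its x, 5 mm above its underside)
- tray_a_grip (a point): middle of the upright grip of tray_a, where to hold it (x = -34 mm, 32 mm above its underside); the fingers close along the tray's y. Fingertips stay clear of the plate if they end more than 8 mm above the underside
- tray_b_pocket (a point): centre of the pocket floor of tray_b (30 mm along its x, 5 mm above its underside)
- tray_b_grip (a point): middle of the upright grip of tray_b, where to hold it (x = -34 mm, 32 mm above its underside); the fingers close along the tray's y. Fingertips stay clear of the plate if they end more than 8 mm above the underside
- ball_large: the larger steel ball, 25 mm in diameter, 64 g. Its origin lies on its surface and turns as it rolls: use point ball_large_center
- ball_large_center (a point): centre of the larger ball. At rest in a pocket it is 12.5 mm above the pocket floor; it is loose and can roll about 9 mm any way from the pocket's centre before it meets the rim, and would roll over the rim at a tilt of about 40 degrees, or when swung hard
- ball_small: the smaller steel ball, 16 mm in diameter, 17 g, in the other tray's pocket. Its origin lies on its surface: use point ball_small_center
- ball_small_center (a point): centre of the smaller ball
- stand: stand of the macro camera, fixed to the bench: base plate 170 x 140 x 16 mm and a column 278 mm high; on it the black camera with its lens and ring light (72 mm across), set at a height that changes from start to start. Origin: on the bench under the camera. The lens looks along the stand's -x, level
- lens (a point): centre of the lens front (the front face of the ring light), 100 mm in front of the stand's origin, 130 to 190 mm above the bench. Axes as the stand's: the lens looks along this point's -x; y is level, to the side; z up. The ball belongs on the -x axis at about 100 mm
- pad: thin grey drying pad, 200 x 340 x 2 mm, fixed to the bench, on which both trays lie; origin: centre of its underside
- petri_stack: stack of three petri dishes, 91 mm across, 49 mm high, taped as one; origin: centre of its underside. A bystander.
- mill_jar: steel grinding jar, 58 mm across, 62 mm high; origin: centre of its underside. A bystander.
- marker: marker pen lying on the bench, 134 mm long (along its x), 15 mm thick; origin: on its underside near mid-length. A bystander.
- tube_rack: white tube rack, 60 x 130 mm, 73 mm high with its tubes; origin: centre of its underside. A bystander.
Things that resemble listed ones, but are neither listed nor needed, are in the scene too. Leave any red look-alike of the tray_b alone.

How it is judged:
On the way:
1. the tray with the larger ball is lifted clear of the bench in the gripper, the ball in its pocket (((distance between ball_large_center and tray_a_pocket below 0.026 m and contact force between the fingers and tray_a above 1 N and height (world z) of tray_a above 0.05 m) or (distance between ball_large_center and tray_b_pocket below 0.026 m and contact force between the fingers and tray_b above 1 N and height (world z) of tray_b above 0.05 m))), for 0.2 s.
At the end, for the whole second after the job is handed in: Larger ball in its pocket, 75-125 mm before the lens, within 18 mm of its axis; tray held only by the fingers, 70 mm or more up, within 5 deg of level, under 30 mm/s; grip 30 mm aside of the axis or over 120 mm from the lens; other tray, ball and bystanders within 20 mm of their starts (x of ball_large_center in the frame of lens between -0.125 and -0.075 m and y of ball_large_center in the frame of lens between -0.018 and 0.018 m and z of ball_large_center in the frame of lens between -0.018 and 0.018 m and distance of each of petri_stack, mill_jar, marker, tube_rack from where it was at the start of the episode below 0.02 m and ((distance between ball_large_center and tray_a_pocket below 0.026 m and contact force between the fingers and tray_a above 1 N and height (world z) of tray_a above 0.07 m and contact force between tray_a and stand below 0.2 N and angle between tray_a's own z axis and vertical below 0.09 rad and linear speed of tray_a below 0.03 m/s and (y of tray_a_grip in the frame of lens above 0.03 m or y of tray_a_grip in the frame of lens below -0.03 m or x of tray_a_grip in the frame of lens below -0.12 m) and distance between ball_small_center and tray_b_pocket below 0.024 m and distance of tray_b from where it was at the start of the episode below 0.02 m and angle between tray_b's own z axis and vertical below 0.05 rad) or (distance between ball_large_center and tray_b_pocket below 0.026 m and contact force between the fingers and tray_b above 1 N and height (world z) of tray_b above 0.07 m and contact force between tray_b and stand below 0.2 N and angle between tray_b's own z axis and vertical below 0.09 rad and linear speed of tray_b below 0.03 m/s and (y of tray_b_grip in the frame of lens above 0.03 m or y of tray_b_grip in the frame of lens below -0.03 m or x of tray_b_grip in the frame of lens below -0.12 m) and distance between ball_small_center and tray_a_pocket below 0.024 m and distance of tray_a from where it was at the start of the episode below 0.02 m and angle between tray_a's own z axis and vertical below 0.05 rad))); the arm keeps its last pose, push and grip.
It fails at once if a ball leaves its pocket ((distance between ball_large_center and tray_a_pocket above 0.026 m and distance between ball_large_center and tray_b_pocket above 0.026 m) or (distance between ball_small_center and tray_a_pocket above 0.024 m and distance between ball_small_center and tray_b_pocket above 0.024 m)).
It fails at once if a tray is tipped more than 20 degrees (angle between any of tray_a, tray_b's own z axis and vertical above 0.35 rad).
It fails at once if the gripper touches a ball (contact force between the fingers and ball_large above 0.3 N or contact force between the fingers and ball_small above 0.3 N).
It fails at once if the camera or its stand is bumped (more than 2 N) (contact force between stand and anything else above 2 N).
It fails at once if the other tray or a bystander is shifted more than 20 mm ((distance between ball_large_center and tray_a_pocket below 0.026 m and distance of tray_b from where it was at the start of the episode above 0.02 m) or (distance between ball_large_center and tray_b_pocket below 0.026 m and distance of tray_a from where it was at the start of the episode above 0.02 m) or distance of any of petri_stack, mill_jar, marker, tube_rack from where it was at the start of the episode above 0.02 m).
It also fails if it takes over 45 s, if anything falls off the work surface, if the arm or the gripper's body presses on something with over 40 N, if the wrist force passes 120 N, or if a joint passes its speed limit or range.

### The arm

A 6-joint arm with a two-finger parallel gripper is mounted at the origin on the work surface. World frame = base frame: x ahead of the robot, y to its left, z up, the work surface at z = 0. Lengths are in m, angles in rad, forces in N, time in s.
With the tool pointing down it reaches from about 0.2 to 0.875 m from the base axis. Payload 3.4 kg.
Tool frame: the origin (TCP) lies between the finger pads; the fingertips stand 25 mm ahead of it and the grasp point (between the pads) lies 6 mm ahead of it (r.nose_length is the z of the fingertips in the tool frame, in m); z points along the fingers, y is the line along which they close (so a half turn about z gives the same grasp; the last joint's range is limited). The gripper opens to 94 mm and grips with 3 to 60 N. Pads are 16 mm wide; open, the fingers measure 119 mm over their backs; the gripper's body (75 mm by 177 mm) begins 78 mm behind the grasp point.
Start: joints at [-1.412, 0.276, 1.505, -0, 1.361, -0.121], TCP at [0.159, -0.553, 0.23] pointing down, gripper open.
Joint ranges: [-2.89, 2.89], [-0.75, 2.08], [0.22, 2.7], [-1.18, 4.32], [0.11, 2.71], [-2.7, 2.7]. Speed limits (rad/s): [2.57, 2.57, 3.14, 3.14, 3.14, 3.14].

### API

Orientations are given as a unit quaternion [w, x, y, z].
In Python, from plant import r, gripper_to, inverse_kinematics, vision, models, telemetry gives the robot as it stands. Calls block until the motion is done:
- r.move_to(position, orientation): joint-space move of the TCP to a pose.
- r.move_l(position, rot=None, vel=0.15, guard=None): straight line of the TCP; rot=None keeps the orientation; vel is the mean speed in m/s. With guard (N) it stops when the force on the tool has changed by that much, and returns True; else False.
- r.movej(angles): joint-space move.
- gripper_to(opening, f_grip=None): finger opening in m; f_grip is the grip in N (None keeps the last); returns when the fingers have stopped.
- r.hold(seconds).
- inverse_kinematics(position, orientation): joint angles nearest the present ones, or None.
- vision.snapshot(name): name is "scene" or "top" or "wrist"; returns the picture (384x512x3 uint8, red, green, blue); there is no depth.
- vision.get_calibration(name): a dict with "fx", "fy", "cx", "cy" (pixels), "position" and "orientation" of the camera in the world. Camera axes: x right, y down, z forward; pixel columns grow to the right and rows downward; lengths in m; the calibration is good to about 2 mm. A picture is of the moment at which its call begins: read the wrist's pose just before it. get_calibration takes no time and is no camera call; for the wrist camera it gives the pose at the moment of the call.
A pose or a line that the arm cannot do raises r.PlanningError and nothing moves.
- r.sign_off(): hands the job in; it is judged then, once.
Trained networks look in the newest picture that a camera, given by its name, has taken for a name from the list of things; names that differ only in an ending like _2 or _b are one class to them, and where a whole thing is asked for, a point or a joint stands for the part that bears it (a point fixed in the world has none). Each returns a list of dicts, best first, with "score" (0 to 1); they miss things now and then, are a little off and sometimes report something else, mostly with a low value. They report only what shows in the picture. A call takes as long as a camera call. They do not tell look-alikes from the thing itself.
- models.boxes_of(thing, camera): "at" ([x, y, z] in m, in world coordinates, good to about 4 mm: the middle of the surface that is visible of it).
- models.regions_of(thing, camera): "pixels" (384x512 bool, what is visible of it).
- models.mark_of(thing, camera): "at" ([x, y, z] in m, in world coordinates, good to about 4 mm: a listed point, or the origin of a listed thing).
Readings, each from a call of its own:
- telemetry.current_t(): time.
- telemetry.current_joints(): joint angles.
- telemetry.current_dq(): joint speeds.
- telemetry.current_joint_efforts(): joint torques, N m.
- telemetry.current_ee_pos(): TCP position.
- telemetry.current_tool_rot(): TCP orientation.
- telemetry.current_wrist_force(): force on the tool from outside, world axes, zero at the start.
- telemetry.current_torque(): the same for the moment, N m.
- telemetry.current_opening(): finger opening in m.
- telemetry.current_finger_force(): force on a finger pad.
Only numpy, scipy, OpenCV 4.12 (cv2) and the standard library are available. Lean on these libraries where they do the work, as an engineer would, in place of code of your own. Each camera call takes 0.05 s, during which the arm holds its last target. There are 200 camera calls.

## Working session

There is one attempt and no reset: what is moved stays moved. The work goes in short steps, each a Python script; the robot and the scene stay as the last script left them, time stands still between calls to the robot, and variables do not carry over. Pictures are saved under pics/ and viewed, at most 10 in all, crops included, and the job is handed in when it is done.

```bash
mkdir -p pics; ls
python3 - <<'E'
from plant import *
import cv2,numpy as np
for c in("top","scene"):
    im=vision.snapshot(c); cv2.imwrite(f"pics/{c}1.png",im[:,:,::-1])
    for t in("tray_a","tray_a_pocket","tray_a_grip","ball_large_center","ball_small_center","lens","stand","pad"):
        print(c,t,[(np.round(d["at"],3).tolist(),round(d["score"],2)) for d in models.mark_of(t,c)])
for t in("petri_stack","mill_jar","marker","tube_rack"):
    print(t,[(np.round(d["at"],3).tolist(),round(d["score"],2)) for d in models.mark_of(t,"top")])
print(vision.get_calibration("top"),telemetry.current_t(),telemetry.current_tool_rot())
E
```

```text
pics
top tray_a [([0.578, 0.038, 0.003], 0.9), ([0.768, 0.033, 0.003], 0.88), ([0.567, 0.214, 0.001], 0.59), ([0.597, 0.224, 0.011], 0.53)]
top tray_a_pocket [([0.433, -0.149, -0.002], 0.6), ([0.597, 0.223, 0.012], 0.59)]
top tray_a_grip [([0.536, 0.2, 0.035], 0.7)]
top ball_large_center [([0.595, 0.225, 0.021], 0.62)]
top ball_small_center [([0.605, 0.039, 0.014], 0.37)]
top lens [([0.542, -0.32, 0.178], 0.84), ([0.56, 0.123, 0.003], 0.64)]
top stand [([0.549, -0.418, 0.0], 0.6), ([0.541, -0.321, 0.177], 0.44)]
top pad [([0.56, 0.123, 0.001], 0.8), ([0.536, 0.202, 0.03], 0.55)]
scene tray_a [([0.569, 0.043, 0.002], 0.92), ([0.354, 0.05, -0.003], 0.92), ([0.771, 0.031, 0.002], 0.9), ([0.568, 0.215, 0.002], 0.86)]
scene tray_a_pocket [([0.597, 0.223, 0.008], 0.75), ([0.541, -0.419, 0.002], 0.6)]
scene tray_a_grip [([0.533, 0.206, 0.036], 0.55)]
scene ball_large_center [([0.594, 0.226, 0.019], 0.42)]
scene ball_small_center [([0.608, 0.04, 0.017], 0.54)]
scene lens [([0.542, -0.322, 0.179], 0.65), ([0.598, 0.224, 0.009], 0.31)]
scene stand [([0.543, -0.415, -0.002], 0.62), ([0.598, 0.228, 0.007], 0.31)]
scene pad [([0.566, 0.212, 0.003], 0.23)]
petri_stack [([0.357, -0.282, 0.002], 0.6), ([0.598, 0.222, 0.011], 0.24)]
mill_jar [([0.671, -0.148, -0.001], 0.63), ([0.578, 0.039, 0.004], 0.21)]
marker [([0.436, -0.149, -0.001], 0.5)]
tube_rack [([0.503, 0.44, -0.002], 0.94)]
{'fx': 358.0905859360198, 'fy': 358.0905859360198, 'cx': 255.86312790848086, 'cy': 190.70509525143598, 'position': array([0.40082971, 0.03366119, 1.02308385]), 'orientation': array([ 0.06347708, -0.70158873,  0.70748788, -0.05661112])} 1.1 [7.18490667e-05 9.90228753e-01 1.39452542e-01 4.68323315e-06]
```

View pics/top1.png

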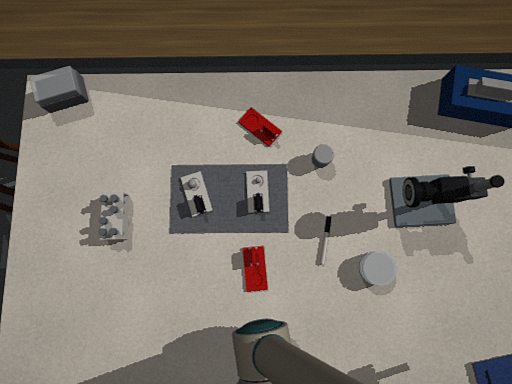

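View pics/scene1.png

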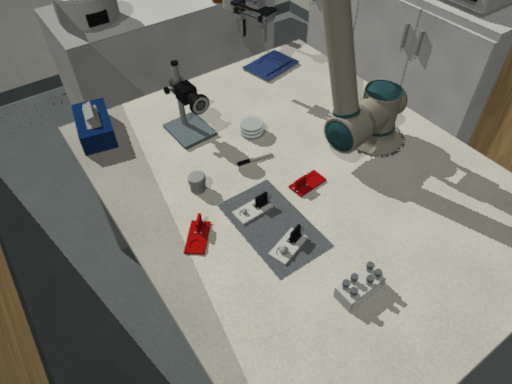

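The top picture shows white trays at about (193,193) and (258,191). The ball at (193,183) looks bigger than the one at (258,181). The other two trays are the red look-alikes, at (260,127) and (255,268), and the camera lens at (410,191) faces left, which is +y. Next I go up and over, then check from near.

```bash
cat > h.py <<'E'
from plant import *
import cv2,numpy as np
from scipy.spatial.transform import Rotation as R
def down(psi): return np.array([0,np.cos(psi/2),np.sin(psi/2),0])  # tool x at angle psi, pointing down
def marks(c,*ts):
    for t in ts: print(c,t,[(np.round(d["at"],3).tolist(),round(d["score"],2)) for d in models.mark_of(t,c)])
def snap(c,f):
    im=vision.snapshot(c); cv2.imwrite(f"pics/{f}.png",im[:,:,::-1]); return im
E
python3 - <<'E'
from h import *
p=telemetry.current_ee_pos()
r.move_l([p[0],p[1],0.42],vel=0.3)
q=down(0.33+np.pi)
print(inverse_kinematics([0.535,0.203,0.2],q))
r.move_to([0.535,0.14,0.26],q)
snap("wrist","w1")
marks("wrist","tray_a","tray_a_pocket","tray_a_grip","ball_large_center","ball_small_center")
for b in("ball_large","ball_small"): 
  for d in models.regions_of(b,"wrist"):
    m=d["pixels"]; print(b,round(d["score"],2),m.sum(),np.argwhere(m).mean(0).round())
print(vision.get_calibration("wrist"),telemetry.current_t(),telemetry.current_joints())
E
```

```text
[ 2.41075264e-01  2.90181637e-01  1.56169055e+00 -4.44089210e-16
  1.28972047e+00 -1.65972106e+00]
wrist tray_a [([0.57, 0.216, 0.004], 0.86), ([0.578, 0.04, 0.0], 0.83), ([0.356, 0.046, -0.003], 0.62)]
wrist tray_a_pocket [([0.6, 0.225, 0.006], 0.81)]
wrist tray_a_grip [([0.54, 0.2, 0.032], 0.67)]
wrist ball_large_center [([0.598, 0.226, 0.02], 0.46)]
wrist ball_small_center [([0.607, 0.036, 0.013], 0.47), ([0.596, 0.228, 0.006], 0.39)]
ball_large 0.5 170 [222. 294.]
{'fx': 265.9551631198011, 'fy': 265.9551631198011, 'cx': 254.36501531665007, 'cy': 187.29549904642604, 'position': array([0.46616787, 0.11769551, 0.41421411]), 'orientation': array([0.07302502, 0.57674961, 0.80713311, 0.10277827])} 5.1167 [ 1.29833054e-01  2.27445713e-01  1.49898936e+00 -2.96166346e-05
  1.41515149e+00 -1.77066238e+00]
```

Run:
```python
import cv2
a=cv2.imread("pics/w1.png"); cv2.imwrite("pics/w1c.png",cv2.resize(a[100:360,200:512],None,fx=2.3,fy=2.3,interpolation=cv2.INTER_CUBIC))
```

```text
(no output)
```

View pics/w1.png

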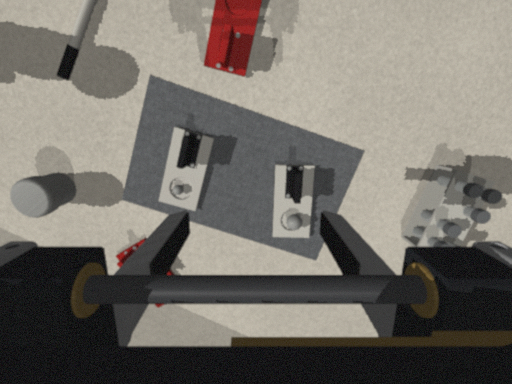

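View pics/w1c.png

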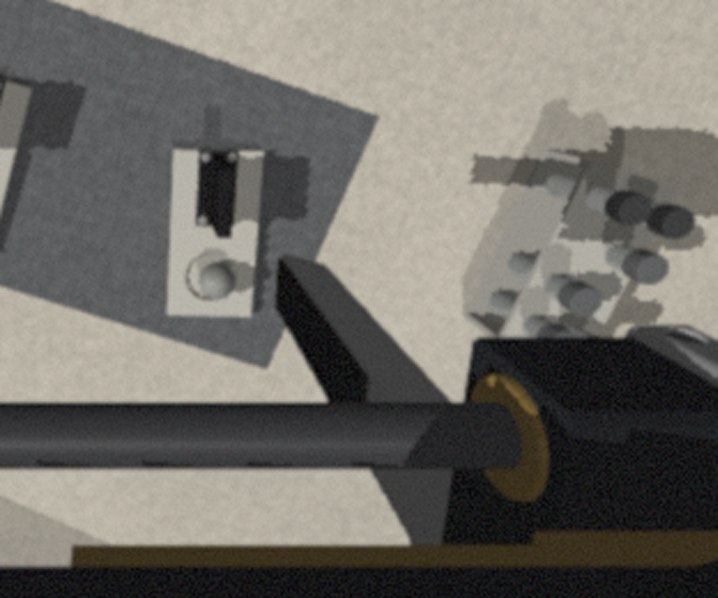

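The wrist picture shows the large ball, about 22 px across, at (292,219) in the right-hand tray. The small one, about 14 px, is at (180,188). The right-hand tray is the target, and I now measure its plate outline.

Run:
```python
from h import *
im=vision.snapshot("wrist"); k=vision.get_calibration("wrist")
T=lambda u,v,z:(lambda d:k["position"]+d*(z-k["position"][2])/d[2])(R.from_quat(np.roll(k["orientation"],-1)).apply([(u-k["cx"])/k["fx"],(v-k["cy"])/k["fy"],1]))
g=im.astype(int).min(2); m=np.zeros(g.shape,np.uint8); m[155:245,262:325]=(g[155:245,262:325]>140)
n,l,s,_=cv2.connectedComponentsWithStats(m); i=1+s[1:,4].argmax(); print(s[i])
cs=cv2.findContours((l==i).astype(np.uint8),0,2)[0][0]
P=np.array([T(*p[0],.010)[:2] for p in cs]).astype(np.float32)
rc=cv2.minAreaRect(cv2.convexHull(P)); print(rc); print(cv2.boxPoints(rc))
print(T(292,219,.0195))
```

```text
[ 272  166   39   72 1396]
((0.5698527097702026, 0.21643786132335663), (0.11851689964532852, 0.05986875295639038), 17.889963150024414)
[[0.50426394 0.22672126]
 [0.52265507 0.16974726]
 [0.6354415  0.20615447]
 [0.61705035 0.26312846]]
[0.59223992 0.22416144 0.0195    ]
```

Run:
```python
from h import *
psi=0.312; q=down(psi+np.pi); g=np.array([.5699,.2164])-.034*np.array([np.cos(psi),np.sin(psi)])
r.move_to([*g,0.16],q)
gripper_to(0.05)
hit=r.move_l([*g,0.042],vel=0.08,guard=4); print(hit,g,telemetry.current_ee_pos())
if not hit:
    gripper_to(0.0,40); print(telemetry.current_opening(),telemetry.current_finger_force())
    p=telemetry.current_ee_pos()
    r.move_l([p[0],p[1],0.06],vel=0.03)
    snap("wrist","w2"); marks("wrist","ball_large_center","tray_a_pocket","tray_a")
print(telemetry.current_opening(),telemetry.current_wrist_force(),telemetry.current_t())
```

```text
False [0.53754147 0.20596327] [0.5379518  0.20604885 0.04250803]
0.010009779862480068 39.99004662036896
wrist ball_large_center [([0.596, 0.227, 0.032], 0.86), ([0.553, 0.119, 0.003], 0.45), ([0.545, 0.201, 0.05], 0.26)]
wrist tray_a_pocket []
wrist tray_a [([0.572, 0.214, 0.022], 0.9), ([0.579, 0.042, 0.0], 0.55)]
0.009778553233000177 [-0.47689742  0.33498152 -2.31078921] 9.8167
```

View pics/w2.png

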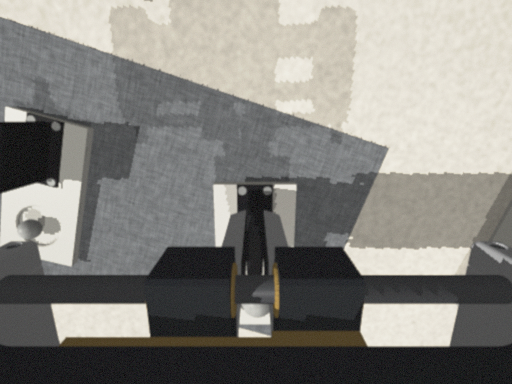

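The grasp is sound: opening 10 mm, and the ball is visible in its pocket at (255,308). I carry it next.

Run:
```python
from h import *
p=telemetry.current_ee_pos()
r.move_l([p[0],p[1],0.215],vel=0.08)
L=np.array([.542,-.321,.178]); a=np.deg2rad(-87.6); x=np.array([np.cos(a),np.sin(a),0])
ball=L-.1*x; tcp=ball-.064*x+[0,0,.023]; pre=tcp-.10*x+[0,0,.014]; print(ball,tcp)
q=down(a+np.pi)
r.move_l(pre,q,vel=0.08)
snap("wrist","w3"); marks("wrist","ball_large_center")
marks("scene","lens") if snap("scene","s3") is not None else 0
snap("top","t3"); marks("top","lens","stand","ball_large_center")
print(telemetry.current_t(),telemetry.current_opening(),telemetry.current_ee_pos())
im=[cv2.imread(f"pics/{n}.png") for n in("t3","s3")]
cv2.imwrite("pics/c3.png",np.hstack([cv2.resize(im[0][100:300,230:430],(400,400)),cv2.resize(im[1][40:240,100:300],(400,400))]))
```

```text
[ 0.53781243 -0.22108772  0.178     ] [ 0.53513239 -0.15714386  0.201     ]
wrist ball_large_center [([0.539, -0.119, 0.19], 0.58)]
scene lens [([0.538, 0.037, 0.031], 0.63), ([0.541, -0.324, 0.181], 0.56)]
top lens [([0.542, -0.32, 0.181], 0.81)]
top stand [([0.548, -0.422, 0.002], 0.86)]
top ball_large_center []
15.75 0.009792622443783946 [ 0.53092723 -0.05720063  0.21500263]
```

View pics/c3.png

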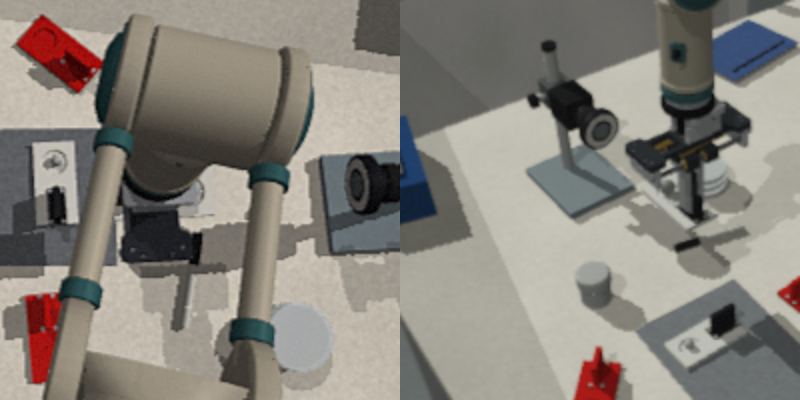

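The ball measures 1–5 mm from where it should be, and the lens estimate is unchanged. In the picture the tray is level, with the way to the lens free. Final approach.

Run:
```python
from h import *
r.move_l([.534,-.157,.202],vel=0.05)
r.hold(0.7)
snap("wrist","w4"); marks("wrist","ball_large_center","tray_a")
snap("scene","s4"); marks("scene","ball_large_center","lens","tray_a")
print(telemetry.current_t(),telemetry.current_opening(),telemetry.current_ee_pos(),telemetry.current_finger_force(),telemetry.current_wrist_force(),np.abs(telemetry.current_dq()).max())
cv2.imwrite("pics/c4.png",cv2.resize(cv2.imread("pics/s4.png")[50:230,130:330],(800,600) and (660,594),interpolation=cv2.INTER_CUBIC))
```

```text
wrist ball_large_center [([0.542, -0.218, 0.178], 0.61)]
wrist tray_a [([0.538, -0.193, 0.162], 0.62), ([0.577, 0.041, -0.0], 0.6), ([0.774, 0.036, -0.005], 0.56)]
scene ball_large_center [([0.539, -0.218, 0.178], 0.52)]
scene lens [([0.54, -0.322, 0.184], 0.92), ([0.536, -0.189, 0.161], 0.48)]
scene tray_a [([0.358, 0.05, -0.004], 0.97), ([0.773, 0.03, -0.001], 0.96), ([0.571, 0.04, 0.005], 0.94), ([0.534, -0.187, 0.161], 0.59)]
18.9667 0.009835378435504954 [ 0.5339897  -0.15700267  0.20201829] 39.98715162277222 [-0.17166992 -0.95280957 -0.78634115] 0.004083631359213154
```

View pics/c4.png

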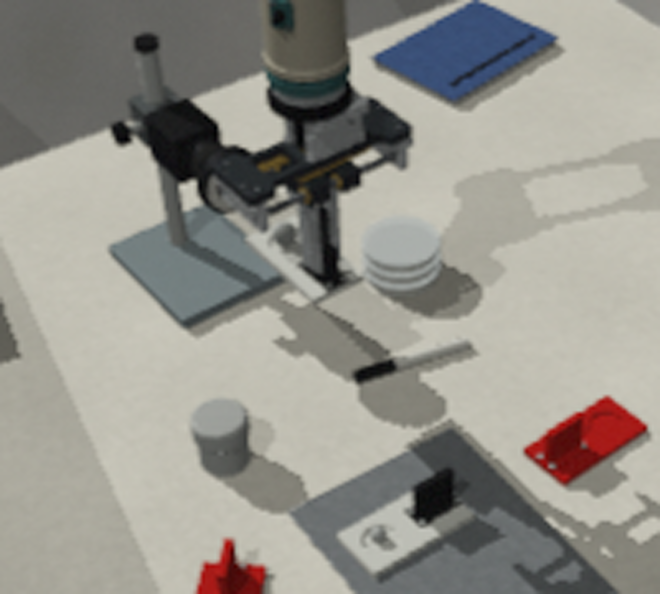

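View pics/w4.png

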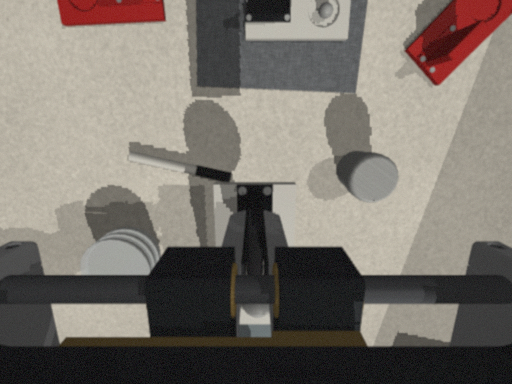

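The pictures show the tray level and pointing at the lens, with the ball in its pocket. It measures (0.54, -0.218, 0.178), about 103 mm from the lens front and within about 5 mm of the axis. I hand in.

```bash
python3 -c "
from plant import r
print(r.sign_off())"
```

```text
the job is handed in; nothing more can be done
None
```

The job is handed in: the arm is holding the tray with the larger ball still and level, with the ball in its pocket about 103 mm in front of the lens and within about 5 mm of its axis by my last measurements; I haven't seen the verdict.

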